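# Bolt down the lid of the seasoning box

## Robot

A 7-joint arm with a two-finger parallel gripper is mounted at the origin on the work surface. World frame = base frame: x ahead of the robot, y to its left, z up, the work surface at z = 0. Lengths are in m, angles in rad, forces in N, time in s.
With the tool pointing down it reaches from about 0.4 to 0.85 m from the base axis. Payload 4.5 kg.
Tool frame: the origin (TCP) lies where the fingers leave the gripper's body, on its centre line; the fingertips stand 64 mm ahead of it and the grasp point (between the pads) lies 45 mm ahead of it; z points along the fingers, y is the line along which they close (so a half turn about z gives the same grasp; the last joint's range is limited). The gripper opens to 88 mm and grips with 3 to 60 N. Pads are 18 mm wide; open, the fingers measure 123 mm over their backs; the gripper's body (75 mm by 187 mm) begins 45 mm behind the grasp point.
Start: joints at [-1.157, 0.689, -0.195, 1.565, 0.157, 0.902, -0.215], TCP at [0.232, 0.58, 0.303] pointing down, gripper open.
Joint ranges: [-3.01, 3.01], [-0.46, 2.08], [-1.47, 1.51], [0.13, 2.56], [-1, 4.14], [0.04, 2.09], [-2.66, 2.66]. Speed limits (rad/s): [2.57, 2.57, 3.14, 3.14, 3.14, 3.14, 3.14].

## Interface

Orientations are given as a unit quaternion [x, y, z, w].
In Python, from plant import r gives the robot as it stands.
- The arm moves only by the tool play_rows, never from a script. Its arguments are lists of equal length, an entry for each row: "translation": the shift along the tool's x, y, z in m, a list of three; "delta_rot": the turn, a rotation vector about the tool's x, y, z in degrees, a list of three; "grip": the opening, from -1 (shut) to 1 (fully open). In form: {"translation": [[x, y, z], ...], "delta_rot": [[rx, ry, rz], ...], "grip": [grip, ...]}. A call has 1 to 20 rows; each row shifts and turns the commanded pose from where the row before left it, along the tool's axes as they then stand; what a row does not reach is not made up. A row lasts 1/8 s, in which the tool goes at most 62.5 mm and 10.7 degrees, less where a joint would pass 70% of its speed; a pose out of reach is approached as far as the arm can. A call with a gripper value outside its range is refused whole. The fingers move at their own pace and stop on an object; "squeeze" is the grip in N (left out, the last holds). Time passes only in rows, so rows that do not move let the fingers close. It gives the time, the measured TCP pose, the force, the opening and the grip force at its end, in the units of the state.
- r.get_state(): the state, without advancing time (a new reading comes with each control period).
- r.snapshot(name): name is "scene" or "top"; returns the picture (384x512x3 uint8, blue, green, red); there is no depth.
- r.get_calibration(name): a dict with "intrinsics" (3x3 intrinsics, pixels), "eye" and "rotation" of the camera in the world. Camera axes: x right, y up, looking along -z (the intrinsics and any distortion apply to the point x, -y, -z); pixel columns grow to the right and rows downward; lengths in m; the calibration is good to about 2 mm. A picture is of the moment at which its call begins. get_calibration takes no time and is no camera call.
- r.finish_job(): hands the job in; it is judged then, once.
Trained networks look in the newest picture that a camera, given by its name, has taken for a name from the list of things; names that differ only in an ending like _2 or _b are one class to them, and where a whole thing is asked for, a point or a joint stands for the part that bears it (a point fixed in the world has none). Each returns a list of dicts, best first, with "confidence" (0 to 1); they miss things now and then, are a little off and sometimes report something else, mostly with a low value. They report only what shows in the picture. A call takes as long as a camera call.
- r.look_for(camera, target): "point" ([x, y, z] in m, in world coordinates, good to about 4 mm: the middle of the surface that is visible of it).
- r.silhouettes(camera, target): "pixels" (384x512 bool, what is visible of it).
The state is a dict: "clock": time; "q": joint angles; "qd": joint speeds; "joint_torque": joint torques, N m; "tool_pos": TCP position; "eef_rot": TCP orientation; "contact_force": force on the tool from outside, world axes, zero at the start; "moment": the same for the moment, N m; "opening": opening from 0.0 (shut) to 1.0 (fully open); "finger_force": force on a finger pad.
Only numpy, scipy, OpenCV 4.12 (cv2) and the standard library are available. Lean on these libraries where they do the work, as an engineer would, in place of code of your own. Each camera call takes 0.05 s, during which the arm holds its last target. There are 200 camera calls.

## Task

The lid of the cooper's seasoning box stands a little proud on its rubber seal. Press the lid down and slide the brass barrel bolt across, through the staple on the fixed deck, to the notch just short of the end of its slot; find the notch by feel and turn the ball handle fully down into it so that the lid stays bolted, then let go and leave everything else where it is. Use fingertip force: never force the handle against its slotted guide or ram the bolt into the staple.

Things in the scene. Friction and masses are not known exactly. Their poses are not given: they have to be found in the camera images.
- chest: Plywood seasoning box, 280 (x) by 420 (y) by 150 mm high, fixed on the bench. Origin: centre of its underside; its front faces -x. Top in two halves, seam at y = +53 mm: fixed deck on the +y side, hinged lid on the -y side (hinge line along y at x = +128, z = 150 mm). The bolt lies on the lid along y at x = -70 mm, rod axis 20 mm above the lid (170 mm above the bench with the lid flush).
- lid (a joint): Lid opening, rad; 0 = flush, a hard stop. Free, the seal holds it at about 0.02 to 0.035 (4 to 7 mm too high at the bolt, 198 mm from the hinge). Pressing straight down on the knob or lid beside the bolt with 8 to 14 N brings it flush; about 1.8 N per mm at the bolt.
- bolt (a joint): How far the brass rod (12 mm thick, square-cut) is slid across, m; 0 = withdrawn, grows towards the box's +y. It starts at 0 to 0.010, slides with 3 to 5 N of friction and stays where left. The slot ends in a hard stop somewhere between 0.047 and 0.086, different each time: feel for it with a fingertip push, 10 N at most. The notch's middle is 8 mm back from there.
- nose (a point): Centre of the square-cut end face of the rod, 115 mm ahead (+y) of the handle. It meets the staple at 0.019 of travel and passes under its roof only while the lid is within 0.009 rad of flush (2 mm at the bolt). Once in, the staple holds the lid down.
- handle (a joint): Angle of the ball handle about the rod, rad; 0 = upright, 1.5 = lying level, pointing to the box's front (-x). About 2 N at the knob turns it; it stays where left. The guide's front wall stops it at about 0.4 rad everywhere except in the notch: 12 mm wide for the 8 mm square stem. The slot runs on 6 mm past the notch, its end stop holding the stem 8 mm beyond the notch's middle.
- knob (a point): Centre of the brass ball on the end of the handle, 22 mm in diameter, 48 mm from the rod axis on an 8 mm square stem. Handle upright: the highest thing on the box, free all round. Handle down: 20 mm above the lid, 48 mm to the front (-x) of the rod, free on both y sides.
- guide: Dark steel bolt hardware on the lid: plate 50 by 180 mm carrying the slotted barrel, two walls either side of the rod, outsides 34 mm apart, 11 mm higher than the rod axis, with an end stop (20 mm above the axis) and the notch in the front wall 6 mm before it. The barrel is clamped anywhere on 36 mm of the plate. Origin: on the rod axis at the withdrawn handle; y along the rod.
- staple: Dark steel staple on the fixed deck that receives the rod: 32 (x) by 14 (y) by 33 mm high, underside of its roof 28 mm above the deck (8 mm above the rod axis with the lid flush). Origin: centre of its foot on the deck.
- cup: Bystander: turned wooden cup, 72 mm in diameter, 82 mm high, on the bench. Origin under its centre.
- tub: Bystander: small hooped wooden tub, 152 mm in diameter, 110 mm high, on the bench. Origin under its centre.
- mallet: Bystander: wooden mallet lying on the bench, 306 mm long, head 72 mm thick. Origin at its underside near the middle, handle along -x.
- pail_lid: Bystander: round wooden pail lid, 100 mm in diameter, 26 mm high with its grip bar, lying on the box's fixed deck. Origin under its centre.

How it is judged:
On the way:
1. the bolt is slid through the staple, its handle still up (value of joint bolt above 0.036 m and value of joint lid below 0.016 rad and value of joint handle below 0.7 rad), for 0.1 s.
At the end, for the whole second after the job is handed in: The bolt is through the staple (slid at least 36 mm), its handle lies down in the notch (at least 1.2 rad from upright), the lid is held within 0.016 rad of flush, and bolt and handle are at rest and released (value of joint bolt above 0.036 m and value of joint handle above 1.2 rad and value of joint lid below 0.016 rad and velocity of joint handle below 0.05 rad/s and velocity of joint bolt below 0.01 m/s); the robot touches nothing.
It fails at once if the handle is forced against its slotted guide (over 12 N) (contact force between guide and anything else above 12 N).
It fails at once if the bolt is rammed into the staple (over 20 N) (contact force between staple and anything else above 20 N).
It fails at once if a bystander is moved by more than 20 mm (distance of any of cup, tub, mallet, pail_lid from where it was at the start of the episode above 0.02 m).
It also fails if it takes over 64 s, if anything falls off the work surface, if the arm or the gripper's body presses on something with over 40 N, if the wrist force passes 120 N, or if a joint passes its speed limit or range.

## Working session

There is one attempt and no reset: what is moved stays moved. The work goes in short steps, Python scripts to look and compute and a tool call to move; the robot and the scene stay as the last step left them, time stands still between calls to the robot, and variables do not carry over. Pictures are saved under pics/ and viewed, at most 10 in all, crops included, and the job is handed in when it is done.

Besides the shell and the picture viewer there is one more tool, called by a JSON object that holds its "fn" and its "kwargs". play_rows: Moves the arm, as the interface text tells. Its arguments: {"type":"object","properties":{"translation":{"type":"array","items":{"type":"array","items":{"type":"number"}}},"delta_rot":{"type":"array","items":{"type":"array","items":{"type":"number"}}},"grip":{"type":"array","items":{"type":"number"}},"squeeze":{"type":"number"}},"required":["translation","delta_rot","grip"]}

```bash
mkdir -p pics; ls
cat > h.py <<'E'
import numpy as np, cv2
from plant import r
def K(n):
    c=r.get_calibration(n); return np.array(c["intrinsics"]),np.array(c["eye"]),np.array(c["rotation"])
def proj(n,p):
    k,e,R=K(n); v=R.T@(np.array(p)-e); u=k@np.array([v[0],-v[1],-v[2]]); return u[:2]/u[2]
def ray(n,px):
    k,e,R=K(n); d=np.linalg.inv(k)@np.array([px[0],px[1],1.]); d=R@np.array([d[0],-d[1],-d[2]]); return e,d/np.linalg.norm(d)
def tri(p1,p2,a="scene",b="top"):
    e1,d1=ray(a,p1); e2,d2=ray(b,p2)
    s=np.linalg.lstsq(np.c_[d1,-d2],e2-e1,rcond=None)[0]
    x,y=e1+s[0]*d1,e2+s[1]*d2; return (x+y)/2,np.linalg.norm(x-y)
def atz(n,px,z):
    e,d=ray(n,px); return e+d*(z-e[2])/d[2]
E
python3 - <<'E'
from h import *
s=r.get_state(); print(s)
print(r.get_calibration("top"),r.get_calibration("scene"))
for n in("scene","top"):
    im=r.snapshot(n); cv2.imwrite(f"pics/{n}0.png",im)
    for t in("knob","guide","staple","chest","lid","nose","cup","tub","mallet","pail_lid"):
        l=r.look_for(n,t)[:2]; print(n,t,[(np.round(d["point"],3),round(d["confidence"],2)) for d in l])
        m=r.silhouettes(n,t)
        if m: ys,xs=np.nonzero(m[0]["pixels"]); print("   sil",xs.mean().round(1),ys.mean().round(1),xs.min(),xs.max(),ys.min(),ys.max(),len(xs))
E
```

```text
pics
{'clock': 0.0, 'q': array([-1.15719715,  0.68998106, -0.19450149,  1.56637626,  0.15728462,
        0.90248447, -0.21512704]), 'qd': array([-2.21612354e-04,  1.19213542e-03,  3.91787852e-05,  2.69873273e-04,
        1.02132531e-03, -2.36927644e-03,  4.46213461e-04]), 'joint_torque': array([-2.32276670e-04, -5.27565479e+01, -1.26695450e+00, -1.53430277e+01,
       -5.26409259e-02,  6.47666340e-03,  1.78392452e-04]), 'tool_pos': array([0.23155403, 0.57995393, 0.30190284]), 'eef_rot': array([ 1.88739511e-01,  9.82026747e-01, -9.23290101e-04, -1.10810362e-04]), 'contact_force': array([-0.59134442,  0.22324306, -0.23296026]), 'moment': array([-0.02474028, -0.0204515 , -0.03196062]), 'finger_force': 0.0, 'opening': 1.002025678580691}
{'intrinsics': array([[481.26586339,   0.        , 255.47289683],
       [  0.        , 481.26586339, 199.14716132],
       [  0.        ,   0.        ,   1.        ]]), 'eye': array([0.36615432, 0.04274612, 1.51168499]), 'rotation': array([ 0.05468951, -0.06239942, -0.70211867,  0.70720912])} {'intrinsics': array([[362.83322813,   0.        , 252.2751981
[... 1514 characters left out ...]
[0.626, 0.212, 0.163]), 0.18)]
   sil 274.3 192.8 220 330 139 247 8109
top chest [(array([0.587, 0.037, 0.149]), 0.71)]
   sil 251.6 201.6 166 331 135 268 13620
top lid [(array([ 0.615, -0.023,  0.152]), 0.66)]
   sil 274.3 192.7 219 331 138 248 8312
top nose [(array([ 0.547, -0.01 ,  0.18 ]), 0.77)]
   sil 270.9 213.8 244 288 206 222 227
top cup [(array([ 0.417, -0.003,  0.04 ]), 0.76)]
   sil 265.6 263.4 253 278 252 275 485
top tub [(array([ 0.663, -0.281,  0.028]), 0.92)]
   sil 353.1 185.3 327 379 159 211 2217
top mallet [(array([0.511, 0.326, 0.054]), 0.72)]
   sil 154.0 241.7 125 180 205 306 1690
top pail_lid [(array([0.628, 0.212, 0.166]), 0.79)]
   sil 192.6 187.2 176 209 170 204 933
```

```bash
sed -i 's/np.array(c\["rotation"\])/Rot.from_quat(c["rotation"]).as_matrix()/; 1a from scipy.spatial.transform import Rotation as Rot' h.py
python3 - <<'E'
from h import *
a=cv2.imread("pics/scene0.png")[110:310,150:420]; b=cv2.imread("pics/top0.png")[120:290,140:350]
cv2.imwrite("pics/a1.png",cv2.resize(a,(800,593),interpolation=cv2.INTER_CUBIC)); cv2.imwrite("pics/b1.png",cv2.resize(b,(740,599),interpolation=cv2.INTER_CUBIC))
for p in [(.55,-.03,.22),(.539,-.016,.168),(.504,.097,.167)]: print(proj("scene",p),proj("top",p))
E
```

```text
[259.35683157 184.37896586] [277.26380179 211.08337759]
[251.77838583 199.34835759] [271.25928227 217.51225864]
[218.10262249 177.56699037] [230.91737496 229.64724266]
```

View pics/a1.png

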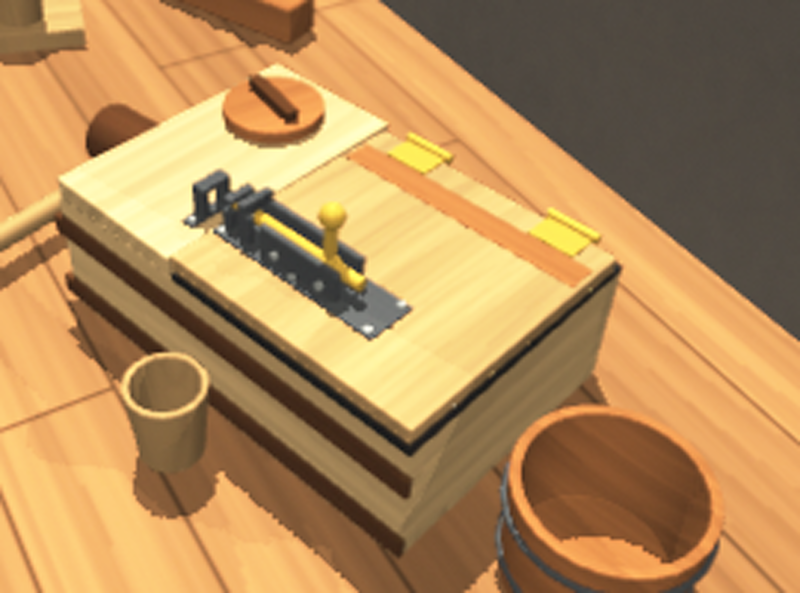

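View pics/b1.png

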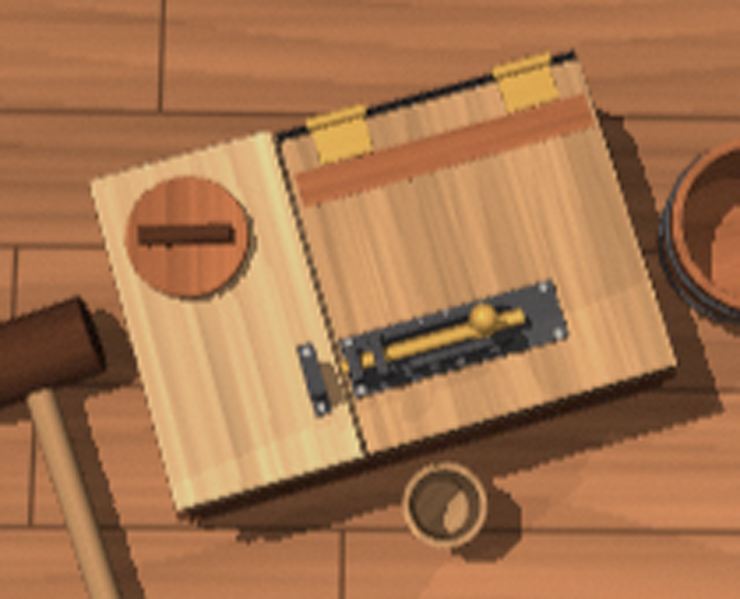

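The pictures show the knob at scene (262,182.5) / top (277.3,210.8), the staple at top (229,228) and the deck's four corners. The handle is upright.

Run:
```python
from h import *
S=lambda x,y:(150+x*270/800,110+y*200/593); T=lambda x,y:(140+x*210/740,120+y*170/599)
kn=tri(S(332,215),T(484,320)); print("knob",kn)
print("staple top centre",tri(S(211,178),T(313,380)))
c={n:atz("top",T(*p),.15) for n,p in dict(deckback=(92,182),deckfront=(182,515),seamback=(275,135),seamfront=(362,457)).items()}
for n in c: print(n,c[n].round(4))
for a,b in(("deckfront","deckback"),("seamfront","seamback")):
    d=c[b]-c[a]; print("x axis ang",np.degrees(np.arctan2(d[1],d[0])),np.linalg.norm(d))
for a,b in(("deckback","seamback"),("deckfront","seamfront")):
    d=c[a]-c[b]; print("y axis ang-90",np.degrees(np.arctan2(d[1],d[0]))-90,np.linalg.norm(d))
yaw=np.radians(float(np.degrees(np.arctan2(*(c['deckback']-c['deckfront'])[[1,0]]))))
# guide plate / rod ends
print("plate right-end",atz("top",T(556,310),.155),"left-end",atz("top",T(353,365),.155))
print("rod back end",atz("top",T(524,315),.175),"rod stub nose",atz("top",T(344,369),.175))
print("endstop scene",tri(S(250,200),T(365,362)))
```

```text
knob (array([ 0.5527819 , -0.03120306,  0.22465083]), np.float64(0.005895560610385036))
staple top centre (array([0.51090563, 0.10078745, 0.18517667]), np.float64(0.008058404031266524))
deckback [0.6725 0.2874 0.15  ]
deckfront [0.4024 0.206  0.15  ]
seamback [0.7135 0.1382 0.15  ]
seamfront [0.4493 0.0636 0.15  ]
x axis ang 16.75520792203254 0.28208982277907724
x axis ang 15.762288984471223 0.27455633821714015
y axis ang-90 15.374088757379937 0.15474575853857955
y axis ang-90 18.22409253118846 0.14999234921040072
plate right-end [ 0.56865281 -0.09223765  0.155     ] left-end [0.5226435  0.07152048 0.155     ]
rod back end [ 0.56143535 -0.06468377  0.175     ] rod stub nose [0.51709817 0.07818362 0.175     ]
endstop scene (array([0.52625741, 0.05974418, 0.18442003]), np.float64(0.009713221151589084))
```

Run:
```python
from h import *
from scipy.optimize import least_squares
out={}
for n,(u,v) in dict(scene=(262,182.5),top=(277.3,210.8)).items():
    im=cv2.imread(f"pics/{n}0.png"); hsv=cv2.cvtColor(im,cv2.COLOR_BGR2HSV)
    f=363/0.85 if n=="scene" else 481/1.3
    m=cv2.inRange(hsv,(18,110,60),(32,255,255))
    x0,y0=int(u)-12,int(v)-12
    print(n); print("\n".join("".join("#" if q else "." for q in row) for row in m[y0:y0+26,x0:x0+26]),x0,y0)
T=lambda x,y:(140+x*210/740,120+y*170/599)
C=[((-.14+.28,.21),(92,182)),((-.14,.21),(182,515)),((.14,.053),(275,135)),((-.14,.053),(362,457))]
P=[atz("top",T(*p),.15)[:2] for _,p in C]
def f(q):
    R=np.array([[np.cos(q[2]),-np.sin(q[2])],[np.sin(q[2]),np.cos(q[2])]])
    return np.concatenate([R@np.array(c[0])+q[:2]-p for c,p in zip(C,P)])
s=least_squares(f,[.58,0,.28]); print(s.x,np.degrees(s.x[2]),s.fun.round(4))
for z in(.218,.2235):print(atz("top",(277.3,210.8),z))
q=s.x;R=np.array([[np.cos(q[2]),-np.sin(q[2])],[np.sin(q[2]),np.cos(q[2])]])
print("knob in chest",R.T@(atz("top",(277.3,210.8),.2235)[:2]-q[:2]))
```

```text
scene
##########################
##.#######################
##########################
#############.############
############.##.#########.
############.#.#...####...
####..####.#.....####.....
##....#.#.......####......
....##.###########........
......###########........#
...#...##########......###
#.#...###########.....####
.#....#############.######
...#..####################
.....#####################
.......###################
........#######.##########
.........#################
.........#################
##.......#################
####.....#################
#####....#####..##########
#######..#####...#########
..############.....#######
...###########......######
.....#########........#### 250 170
top
..........................
..........................
..........................
..........................
..........................
..........................
..........................
..........................
............#.............
.........######...........
........########..#####...
........################..
........################..
.......################...
....##############.##.....
..##############..........
###############...........
############.#............
#######...................
####......................
..........................
..........................
..........................
..........................
..........................
.......................... 265 198
[0.59652264 0.04762973 0.28598182] 16.38555110230796 [-0.0009  0.0012  0.0006  0.0036  0.0024 -0.0002 -0.002  -0.0046]
[ 0.55106261 -0.03021194  0.218     ]
[ 0.55027648 -0.02990177  0.2235    ]
knob in chest [-0.06623948 -0.06133655]
```

{"fn": "play_rows", "kwargs": {"translation": [[0,0,-0.012],[0,0,-0.012],[0,0,-0.012],[0,0,-0.012],[-0.0083,-0.0422,0],[-0.0083,-0.0422,0],[-0.0083,-0.0422,0],[-0.0083,-0.0422,0],[-0.0083,-0.0422,0],[-0.0083,-0.0422,0],[-0.0083,-0.0422,0],[-0.0083,-0.0422,0],[-0.0083,-0.0422,0],[-0.0083,-0.0422,0],[-0.0083,-0.0422,0],[-0.0083,-0.0422,0],[-0.0083,-0.0422,0],[-0.0083,-0.0422,0],[-0.0083,-0.0422,0],[-0.0083,-0.0422,0]], "delta_rot": [[0,0,-9.55],[0,0,-9.55],[0,0,-9.55],[0,0,-9.55],[0,0,0],[0,0,0],[0,0,0],[0,0,0],[0,0,0],[0,0,0],[0,0,0],[0,0,0],[0,0,0],[0,0,0],[0,0,0],[0,0,0],[0,0,0],[0,0,0],[0,0,0],[0,0,0]], "grip": [1,1,1,1,1,1,1,1,1,1,1,1,1,1,1,1,0.4,0.4,0.2,0.2], "squeeze": 12}}

```text
clock: 4.6
tool_pos: [0.5508, -0.0309, 0.3509]
eef_rot: [-0.143, 0.99, 0.0, 0.0]
contact_force: [-0.5, 1.1, -0.3]
opening: 0.606
finger_force: 0.0
```

{"fn": "play_rows", "kwargs": {"translation": [[0.0015,0.0014,0.02],[0,0,0.02],[0,0,0.02],[0,0,0.016],[0,0,0]], "delta_rot": [[0,0,0],[0,0,0],[0,0,0],[0,0,0],[0,0,0]], "grip": [0.2,0.2,0.2,0.2,0.2]}}

```text
clock: 5.22
tool_pos: [0.5477, -0.0287, 0.2738]
eef_rot: [-0.143, 0.99, 0.0, -0.001]
contact_force: [0.4, 0.2, 0.6]
opening: 0.602
finger_force: 0.0
```

Run:
```python
from h import *
im=r.snapshot("scene"); p=r.get_state()["tool_pos"]
cv2.imwrite("pics/c1.png",cv2.resize(im[110:250,180:360],(771,600),interpolation=cv2.INTER_CUBIC))
for o in (.045,.064): print(((proj("scene",p-[0,0,o])-[180,110])*4.285).round())
```

```text
[336. 304.]
[335. 332.]
```

View pics/c1.png

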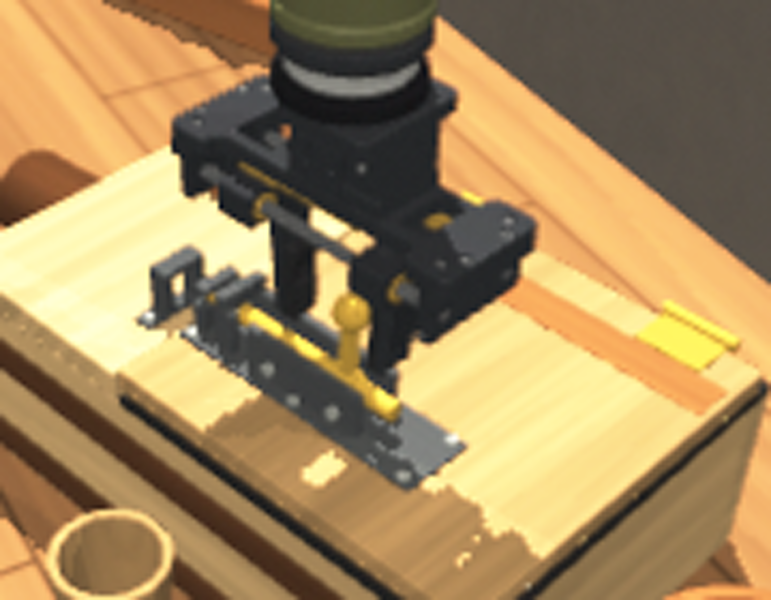

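The ball (scaled 352,310) is between the fingers and slightly nearer the -y finger, so I shift 4 mm and close.

{"fn": "play_rows", "kwargs": {"translation": [[0,-0.004,0],[0,0,0],[0,0,0],[0,0,0],[0,0,0]], "delta_rot": [[0,0,0],[0,0,0],[0,0,0],[0,0,0],[0,0,0]], "grip": [0,-0.3,-0.6,-0.6,-0.6], "squeeze": 20}}

```text
clock: 5.9
tool_pos: [0.5493, -0.0316, 0.2748]
eef_rot: [-0.143, 0.99, 0.001, -0.0]
contact_force: [-1.5, 3.1, 1.2]
opening: 0.233
finger_force: 20.0
```

{"fn": "play_rows", "kwargs": {"translation": [[0,0.001,0.001],[0,0,0.001],[0,0,0.001],[0,0,0.001],[0,0,0]], "delta_rot": [[0,0,0],[0,0,0],[0,0,0],[0,0,0],[0,0,0]], "grip": [-0.6,-0.6,-0.6,-0.6,-0.6], "squeeze": 22}}

```text
clock: 6.52
tool_pos: [0.5484, -0.0317, 0.2711]
eef_rot: [-0.143, 0.99, -0.0, -0.001]
contact_force: [-5.0, 1.6, 8.6]
opening: 0.234
finger_force: 22.0
```

{"fn": "play_rows", "kwargs": {"translation": [[0.001,0,0],[0.001,0,0],[0,0,0]], "delta_rot": [[0,0,0],[0,0,0],[0,0,0]], "grip": [-0.6,-0.6,-0.6]}}

```text
clock: 6.9
tool_pos: [0.5482, -0.0318, 0.2716]
eef_rot: [-0.143, 0.99, 0.0, 0.001]
contact_force: [-1.8, 2.1, 6.0]
opening: 0.231
finger_force: 22.0
```

{"fn": "play_rows", "kwargs": {"translation": [[0.001,0.0005,0.001],[0.0005,0,0.001],[0,0,0]], "delta_rot": [[0,0,0],[0,0,0],[0,0,0]], "grip": [-0.6,-0.6,-0.6]}}

```text
clock: 7.28
tool_pos: [0.5475, -0.0319, 0.2701]
eef_rot: [-0.143, 0.99, -0.0, 0.003]
contact_force: [-0.1, 1.8, 8.6]
opening: 0.23
finger_force: 22.0
```

{"fn": "play_rows", "kwargs": {"translation": [[0.0003,0.0005,0.001],[0.0003,0,0.001],[0,0,0]], "delta_rot": [[0,0,0],[0,0,0],[0,0,0]], "grip": [-0.6,-0.6,-0.6]}}

```text
clock: 7.65
tool_pos: [0.5474, -0.0318, 0.2698]
eef_rot: [-0.143, 0.99, -0.001, 0.004]
contact_force: [-3.0, -0.5, 20.6]
opening: 0.23
finger_force: 22.0
```

{"fn": "play_rows", "kwargs": {"translation": [[0.0005,0,-0.001],[0,0,0]], "delta_rot": [[0,0,0],[0,0,0]], "grip": [-0.6,-0.6]}}

```text
clock: 7.9
tool_pos: [0.5473, -0.0319, 0.27]
eef_rot: [-0.143, 0.99, -0.001, 0.004]
contact_force: [0.7, -0.0, 13.9]
opening: 0.234
finger_force: 22.0
```

{"fn": "play_rows", "kwargs": {"translation": [[0,0.001,0],[0,0.001,0],[0,0.001,0],[0,0.001,0]], "delta_rot": [[0,0,0],[0,0,0],[0,0,0],[0,0,0]], "grip": [-0.6,-0.6,-0.6,-0.6]}}

```text
clock: 8.4
tool_pos: [0.5466, -0.0297, 0.27]
eef_rot: [-0.142, 0.99, -0.002, 0.004]
contact_force: [2.4, -2.5, 12.2]
opening: 0.23
finger_force: 22.0
```

{"fn": "play_rows", "kwargs": {"translation": [[-0.0003,0.001,0],[0,0.001,0],[0,0.001,0],[0,0.001,0],[0,0.001,0]], "delta_rot": [[0,0,0],[0,0,0],[0,0,0],[0,0,0],[0,0,0]], "grip": [-0.6,-0.6,-0.6,-0.6,-0.6]}}

```text
clock: 9.02
tool_pos: [0.5452, -0.0249, 0.27]
eef_rot: [-0.142, 0.99, -0.002, 0.004]
contact_force: [0.9, -2.5, 12.3]
opening: 0.232
finger_force: 22.0
```

{"fn": "play_rows", "kwargs": {"translation": [[0,0.001,0.0001],[0,0.001,0],[0,0.001,0],[0,0.001,0],[0,0.001,0],[0,0.001,0]], "delta_rot": [[0,0,0],[0,0,0],[0,0,0],[0,0,0],[0,0,0],[0,0,0]], "grip": [-0.6,-0.6,-0.6,-0.6,-0.6,-0.6]}}

```text
clock: 9.78
tool_pos: [0.5435, -0.0191, 0.27]
eef_rot: [-0.142, 0.99, -0.002, 0.004]
contact_force: [0.1, -2.1, 13.8]
opening: 0.234
finger_force: 22.0
```

{"fn": "play_rows", "kwargs": {"translation": [[0,0.001,0],[0,0.001,0],[0,0.001,0],[0,0.001,0],[0,0.001,0],[0,0.001,0]], "delta_rot": [[0,0,0],[0,0,0],[0,0,0],[0,0,0],[0,0,0],[0,0,0]], "grip": [-0.6,-0.6,-0.6,-0.6,-0.6,-0.6]}}

```text
clock: 10.52
tool_pos: [0.5418, -0.0133, 0.2699]
eef_rot: [-0.142, 0.99, -0.002, 0.004]
contact_force: [0.4, -2.7, 13.9]
opening: 0.231
finger_force: 22.0
```

{"fn": "play_rows", "kwargs": {"translation": [[0,0.001,0],[0,0.001,0],[0,0.001,0],[0,0.001,0],[0,0.001,0],[0,0.001,0]], "delta_rot": [[0,0,0],[0,0,0],[0,0,0],[0,0,0],[0,0,0],[0,0,0]], "grip": [-0.6,-0.6,-0.6,-0.6,-0.6,-0.6]}}

```text
clock: 11.28
tool_pos: [0.5401, -0.0076, 0.2699]
eef_rot: [-0.142, 0.99, -0.002, 0.004]
contact_force: [0.1, -3.3, 14.4]
opening: 0.238
finger_force: 22.0
```

{"fn": "play_rows", "kwargs": {"translation": [[0,0.001,0],[0,0.001,0],[0,0.001,0],[0,0.001,0],[0,0.001,0],[0,0.001,0],[0,0.001,0],[0,0.001,0],[0,0.001,0]], "delta_rot": [[0,0,0],[0,0,0],[0,0,0],[0,0,0],[0,0,0],[0,0,0],[0,0,0],[0,0,0],[0,0,0]], "grip": [-0.6,-0.6,-0.6,-0.6,-0.6,-0.6,-0.6,-0.6,-0.6]}}

```text
clock: 12.4
tool_pos: [0.5375, 0.0011, 0.2699]
eef_rot: [-0.142, 0.99, -0.002, 0.004]
contact_force: [0.3, -3.1, 13.9]
opening: 0.227
finger_force: 22.0
```

Run:
```python
from h import *
im=r.snapshot("scene"); s=r.get_state(); print(s["tool_pos"],s["contact_force"])
cv2.imwrite("pics/d1.png",cv2.resize(im[120:240,190:330],(700,600),interpolation=cv2.INTER_CUBIC))
```

```text
[0.5374574  0.00128004 0.26993448] [ 0.79136587 -4.58697809 13.65508045]
```

View pics/d1.png

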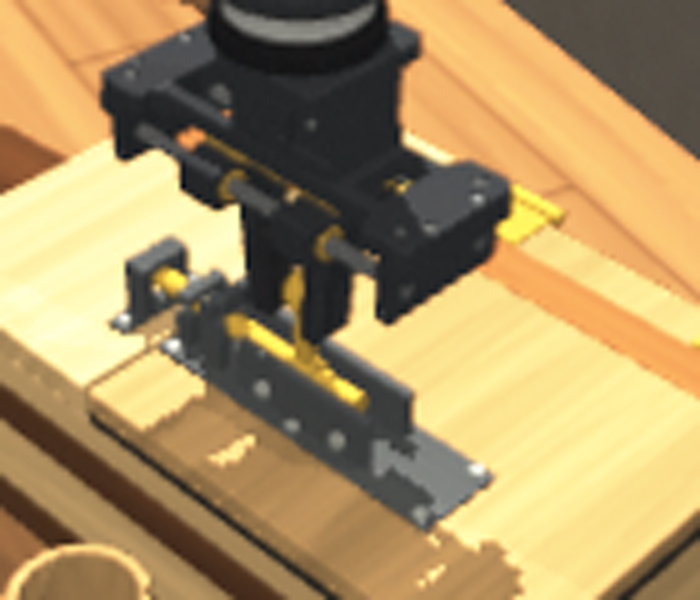

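The rod's nose is in the staple (scaled 150,275), the stem is at (305,340) and the end-stop uprights are near (205–230,300). I'll project points along the rod to estimate the travel left.

Run:
```python
from h import *
im=r.snapshot("scene"); p=r.get_state()["tool_pos"]
b=np.array([-.282,.959,0])
c=cv2.resize(im[145:205,205:285],(800,600),interpolation=cv2.INTER_CUBIC)
for z,col in((.17,(0,0,255)),(.19,(255,0,0))):
  for d in range(0,61,10):
    q=p+b*d/1000; q[2]=z; u=((proj("scene",q)-[205,145])*10)
    cv2.circle(c,(int(u[0]),int(u[1])),4,col,-1); print(z,d,u.round())
cv2.imwrite("pics/e1.png",c)
```

```text
0.17 0 [427. 496.]
0.17 10 [398. 477.]
0.17 20 [369. 457.]
0.17 30 [340. 438.]
0.17 40 [312. 419.]
0.17 50 [284. 400.]
0.17 60 [256. 382.]
0.19 0 [428. 433.]
0.19 10 [398. 413.]
0.19 20 [369. 394.]
0.19 30 [340. 375.]
0.19 40 [311. 356.]
0.19 50 [282. 337.]
0.19 60 [254. 319.]
```

View pics/e1.png

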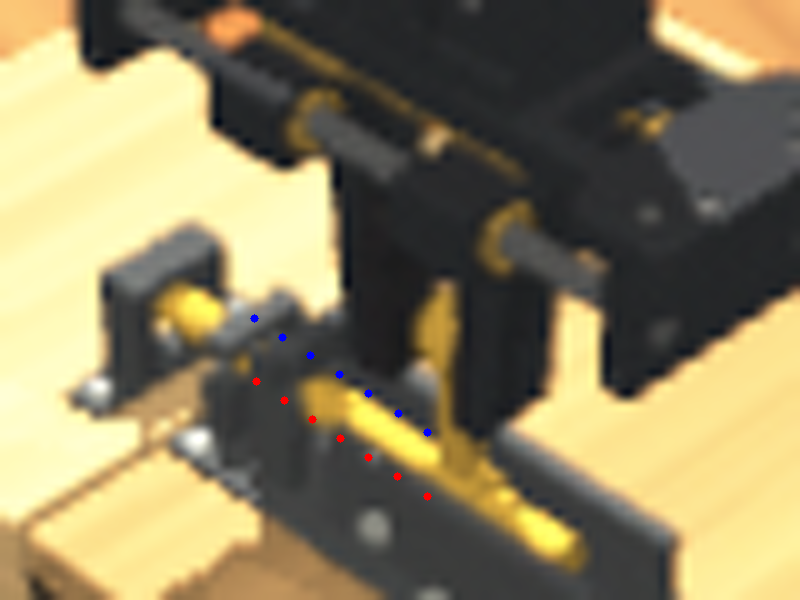

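The stem base is at (460,465) and the notch patch at (322,400). Allowing for parallax, the notch is about 30 mm ahead, so 20 mm of travel is safe.

{"fn": "play_rows", "kwargs": {"translation": [[0,0.001,0],[0,0.001,0],[0,0.001,0],[0,0.001,0],[0,0.001,0],[0,0.001,0],[0,0.001,0],[0,0.001,0],[0,0.001,0],[0,0.001,0]], "delta_rot": [[0,0,0],[0,0,0],[0,0,0],[0,0,0],[0,0,0],[0,0,0],[0,0,0],[0,0,0],[0,0,0],[0,0,0]], "grip": [-0.6,-0.6,-0.6,-0.6,-0.6,-0.6,-0.6,-0.6,-0.6,-0.6]}}

```text
clock: 13.75
tool_pos: [0.5347, 0.0107, 0.2699]
eef_rot: [-0.142, 0.99, -0.002, 0.004]
contact_force: [0.1, -3.2, 14.9]
opening: 0.228
finger_force: 22.0
```

{"fn": "play_rows", "kwargs": {"translation": [[0,0.001,0],[0,0.001,0],[0,0.001,0],[0,0.001,0],[0,0.001,0],[0,0.001,0],[0,0.001,-0.0003]], "delta_rot": [[0,0,0],[0,0,0],[0,0,0],[0,0,0],[0,0,0],[0,0,0],[0,0,0]], "grip": [-0.6,-0.6,-0.6,-0.6,-0.6,-0.6,-0.6]}}

```text
clock: 14.62
tool_pos: [0.5326, 0.0175, 0.27]
eef_rot: [-0.142, 0.99, -0.001, 0.004]
contact_force: [0.8, -2.6, 12.6]
opening: 0.232
finger_force: 22.0
```

Run:
```python
from h import *
im=r.snapshot("scene"); s=r.get_state(); print(s["tool_pos"],s["contact_force"])
cv2.imwrite("pics/f1.png",cv2.resize(im[145:205,205:285],(800,600),interpolation=cv2.INTER_CUBIC))
```

```text
[0.5325674  0.01763269 0.26998787] [ 1.5087771  -2.59942317 13.29266923]
```

View pics/f1.png

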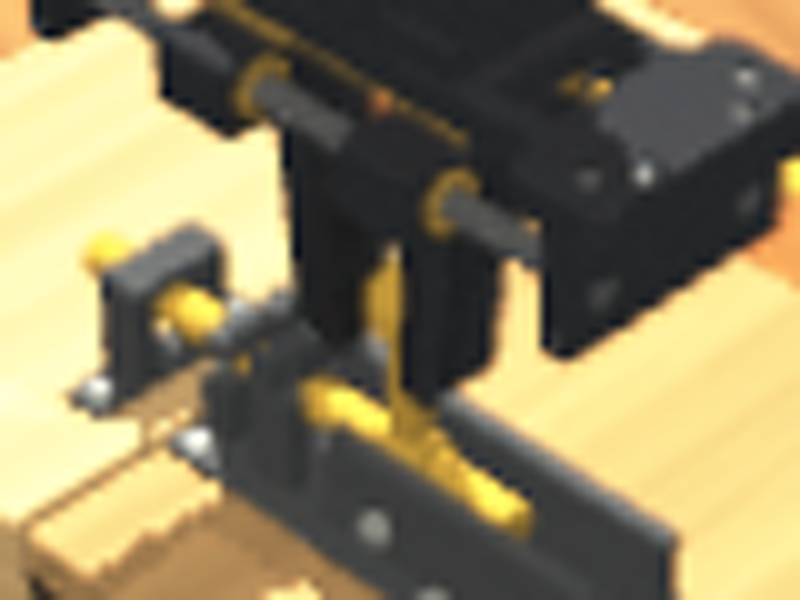

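Stem base is now at (405,425) and the visible rod ends at the end stop near (305,385), about 25 mm ahead. Moving on 12 mm.

{"fn": "play_rows", "kwargs": {"translation": [[0,0.001,0],[0,0.001,0],[0,0.001,0],[0,0.001,0],[0,0.001,0],[0,0.001,0],[0,0.001,0],[0,0.001,0],[0,0.001,0],[0,0.001,0]], "delta_rot": [[0,0,0],[0,0,0],[0,0,0],[0,0,0],[0,0,0],[0,0,0],[0,0,0],[0,0,0],[0,0,0],[0,0,0]], "grip": [-0.6,-0.6,-0.6,-0.6,-0.6,-0.6,-0.6,-0.6,-0.6,-0.6]}}

```text
clock: 15.92
tool_pos: [0.5298, 0.0271, 0.27]
eef_rot: [-0.142, 0.99, -0.001, 0.004]
contact_force: [0.4, -3.5, 13.5]
opening: 0.231
finger_force: 22.0
```

{"fn": "play_rows", "kwargs": {"translation": [[0,0.001,0],[0,0.0005,0],[0,0.0005,0]], "delta_rot": [[0,0,0],[0,0,0],[0,0,0]], "grip": [-0.6,-0.6,-0.6]}}

```text
clock: 16.3
tool_pos: [0.5292, 0.029, 0.27]
eef_rot: [-0.142, 0.99, -0.001, 0.004]
contact_force: [0.5, -3.9, 13.7]
opening: 0.229
finger_force: 22.0
```

{"fn": "play_rows", "kwargs": {"translation": [[0,0.0006,0],[0,0.0006,0]], "delta_rot": [[0,0,0],[0,0,0]], "grip": [-0.6,-0.6]}}

```text
clock: 16.55
tool_pos: [0.5288, 0.0302, 0.27]
eef_rot: [-0.142, 0.99, -0.001, 0.004]
contact_force: [0.2, -3.5, 13.5]
opening: 0.234
finger_force: 22.0
```

{"fn": "play_rows", "kwargs": {"translation": [[0,0.0006,0],[0,0.0006,0]], "delta_rot": [[0,0,0],[0,0,0]], "grip": [-0.6,-0.6]}}

```text
clock: 16.8
tool_pos: [0.5285, 0.0313, 0.2699]
eef_rot: [-0.142, 0.99, -0.001, 0.004]
contact_force: [0.8, -3.6, 13.7]
opening: 0.233
finger_force: 22.0
```

Run:
```python
from h import *
im=r.snapshot("scene")
cv2.imwrite("pics/g1.png",cv2.resize(im[155:200,215:275],(800,600),interpolation=cv2.INTER_CUBIC))
```

```text
(no output)
```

View pics/g1.png

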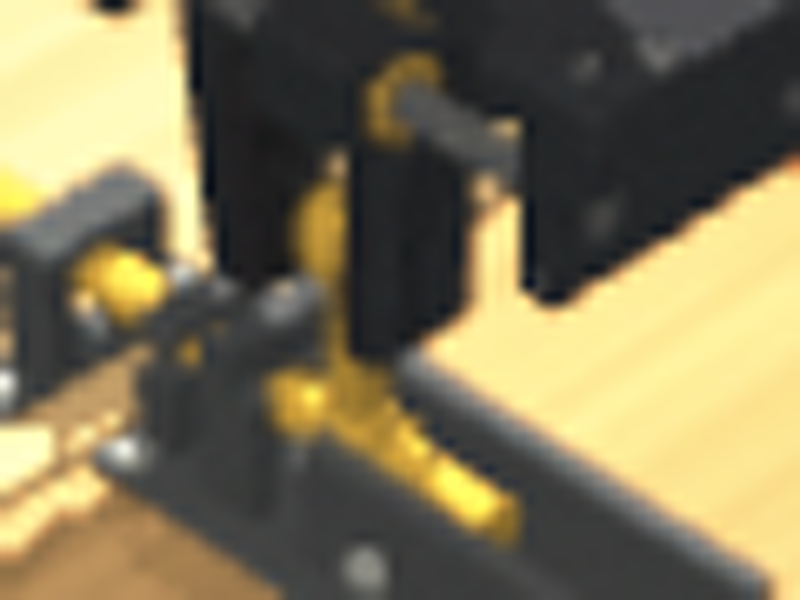

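The stem (338–355) is close to the end-stop post, whose right edge is about 320. From here I go by feel.

{"fn": "play_rows", "kwargs": {"translation": [[0,0.0006,0],[0,0.0006,0]], "delta_rot": [[0,0,0],[0,0,0]], "grip": [-0.6,-0.6]}}

```text
clock: 17.1
tool_pos: [0.5282, 0.0325, 0.27]
eef_rot: [-0.142, 0.99, -0.001, 0.004]
contact_force: [0.1, -4.1, 13.3]
opening: 0.229
finger_force: 22.0
```

{"fn": "play_rows", "kwargs": {"translation": [[0,0.0006,0],[0,0.0006,0]], "delta_rot": [[0,0,0],[0,0,0]], "grip": [-0.6,-0.6]}}

```text
clock: 17.35
tool_pos: [0.5278, 0.0337, 0.27]
eef_rot: [-0.142, 0.99, -0.001, 0.004]
contact_force: [0.4, -4.3, 13.2]
opening: 0.231
finger_force: 22.0
```

{"fn": "play_rows", "kwargs": {"translation": [[0,0.0006,0],[0,0.0006,0]], "delta_rot": [[0,0,0],[0,0,0]], "grip": [-0.6,-0.6]}}

```text
clock: 17.6
tool_pos: [0.5275, 0.0348, 0.27]
eef_rot: [-0.142, 0.99, -0.001, 0.004]
contact_force: [0.4, -2.7, 12.6]
opening: 0.232
finger_force: 22.0
```

{"fn": "play_rows", "kwargs": {"translation": [[0,0.0006,0],[0,0.0006,0]], "delta_rot": [[0,0,0],[0,0,0]], "grip": [-0.6,-0.6]}}

```text
clock: 17.85
tool_pos: [0.5271, 0.036, 0.27]
eef_rot: [-0.142, 0.99, -0.001, 0.004]
contact_force: [0.0, -2.6, 14.0]
opening: 0.233
finger_force: 22.0
```

{"fn": "play_rows", "kwargs": {"translation": [[0,0.0006,0],[0,0.0006,0]], "delta_rot": [[0,0,0],[0,0,0]], "grip": [-0.6,-0.6]}}

```text
clock: 18.1
tool_pos: [0.5268, 0.0371, 0.27]
eef_rot: [-0.142, 0.99, -0.001, 0.004]
contact_force: [0.4, -2.4, 13.9]
opening: 0.228
finger_force: 22.0
```

{"fn": "play_rows", "kwargs": {"translation": [[0,0.0006,0],[0,0.0006,0]], "delta_rot": [[0,0,0],[0,0,0]], "grip": [-0.6,-0.6]}}

```text
clock: 18.35
tool_pos: [0.5264, 0.0383, 0.27]
eef_rot: [-0.142, 0.99, -0.001, 0.003]
contact_force: [0.8, -2.1, 13.4]
opening: 0.229
finger_force: 22.0
```

{"fn": "play_rows", "kwargs": {"translation": [[0,0.0006,0],[0,0.0006,0]], "delta_rot": [[0,0,0],[0,0,0]], "grip": [-0.6,-0.6]}}

```text
clock: 18.6
tool_pos: [0.5261, 0.0395, 0.27]
eef_rot: [-0.142, 0.99, -0.001, 0.004]
contact_force: [0.5, -3.5, 13.9]
opening: 0.234
finger_force: 22.0
```

{"fn": "play_rows", "kwargs": {"translation": [[0,0.0006,0],[0,0.0006,0]], "delta_rot": [[0,0,0],[0,0,0]], "grip": [-0.6,-0.6]}}

```text
clock: 18.85
tool_pos: [0.5257, 0.0406, 0.27]
eef_rot: [-0.142, 0.99, -0.001, 0.003]
contact_force: [0.6, -3.0, 13.3]
opening: 0.229
finger_force: 22.0
```

{"fn": "play_rows", "kwargs": {"translation": [[0,0.0006,0],[0,0.0006,0]], "delta_rot": [[0,0,0],[0,0,0]], "grip": [-0.6,-0.6]}}

```text
clock: 19.1
tool_pos: [0.5254, 0.0418, 0.27]
eef_rot: [-0.142, 0.99, -0.001, 0.003]
contact_force: [0.7, -3.8, 13.6]
opening: 0.229
finger_force: 22.0
```

{"fn": "play_rows", "kwargs": {"translation": [[0,0.0006,0],[0,0.0006,0]], "delta_rot": [[0,0,0],[0,0,0]], "grip": [-0.6,-0.6]}}

```text
clock: 19.35
tool_pos: [0.5251, 0.0429, 0.27]
eef_rot: [-0.142, 0.99, -0.001, 0.004]
contact_force: [-0.1, -2.0, 13.8]
opening: 0.228
finger_force: 22.0
```

{"fn": "play_rows", "kwargs": {"translation": [[0,0.0006,0],[0,0.0006,0]], "delta_rot": [[0,0,0],[0,0,0]], "grip": [-0.6,-0.6]}}

```text
clock: 19.6
tool_pos: [0.5248, 0.0437, 0.27]
eef_rot: [-0.142, 0.99, -0.002, 0.004]
contact_force: [2.2, -4.9, 13.5]
opening: 0.231
finger_force: 22.0
```

{"fn": "play_rows", "kwargs": {"translation": [[0,0.0005,0],[0,0,0]], "delta_rot": [[0,0,0],[0,0,0]], "grip": [-0.6,-0.6]}}

```text
clock: 19.85
tool_pos: [0.5248, 0.0437, 0.27]
eef_rot: [-0.142, 0.99, -0.002, 0.004]
contact_force: [0.9, -4.5, 13.4]
opening: 0.232
finger_force: 22.0
```

{"fn": "play_rows", "kwargs": {"translation": [[0,0.0005,0],[0,0,0]], "delta_rot": [[0,0,0],[0,0,0]], "grip": [-0.6,-0.6]}}

```text
clock: 20.1
tool_pos: [0.5248, 0.0438, 0.27]
eef_rot: [-0.141, 0.99, -0.002, 0.004]
contact_force: [0.8, -5.4, 13.6]
opening: 0.232
finger_force: 22.0
```

The stop shows clearly: the TCP stays at y = 0.0438 while the force rises. Now back 8 mm to TCP ≈ (0.527, 0.036), easing the press.

{"fn": "play_rows", "kwargs": {"translation": [[0,-0.001,0],[0,-0.001,0],[0,-0.001,0],[0,-0.001,0],[0,-0.001,-0.0003],[0,-0.001,-0.0003],[0,-0.001,-0.0003],[0,-0.001,0],[0,-0.001,0],[0,0,0]], "delta_rot": [[0,0,0],[0,0,0],[0,0,0],[0,0,0],[0,0,0],[0,0,0],[0,0,0],[0,0,0],[0,0,0],[0,0,0]], "grip": [-0.6,-0.6,-0.6,-0.6,-0.6,-0.6,-0.6,-0.6,-0.6,-0.6]}}

```text
clock: 21.35
tool_pos: [0.5262, 0.0391, 0.2702]
eef_rot: [-0.143, 0.99, 0.001, 0.003]
contact_force: [0.5, 2.2, 8.9]
opening: 0.232
finger_force: 22.0
```

{"fn": "play_rows", "kwargs": {"translation": [[0,-0.001,0],[0,-0.001,0],[0,-0.001,0],[0,0,0]], "delta_rot": [[0,0,0],[0,0,0],[0,0,0],[0,0,0]], "grip": [-0.6,-0.6,-0.6,-0.6]}}

```text
clock: 21.85
tool_pos: [0.5271, 0.0362, 0.2702]
eef_rot: [-0.143, 0.99, 0.001, 0.003]
contact_force: [0.3, 2.5, 8.1]
opening: 0.233
finger_force: 22.0
```

{"fn": "play_rows", "kwargs": {"translation": [[0,0.001,-0.0005],[0.0024,0,0.0001],[0.0024,0,0.0002],[0.0024,0,0.0003],[0.0023,0,0.0004],[0.0023,0,0.0005],[0.0023,0,0.0006],[0,0,0]], "delta_rot": [[0,0,0],[0,0,0],[0,0,0],[0,0,0],[0,0,0],[0,0,0],[0,0,0],[0,0,0]], "grip": [-0.6,-0.6,-0.6,-0.6,-0.6,-0.6,-0.6,-0.6], "squeeze": 10}}

```text
clock: 22.85
tool_pos: [0.5126, 0.032, 0.2681]
eef_rot: [-0.143, 0.99, -0.0, 0.002]
contact_force: [0.2, 1.4, 6.2]
opening: 0.238
finger_force: 10.0
```

{"fn": "play_rows", "kwargs": {"translation": [[0.002,0,0.0008],[0.0015,0,0.0006],[0,0,0]], "delta_rot": [[0,0,0],[0,0,0],[0,0,0]], "grip": [-0.6,-0.6,-0.6]}}

```text
clock: 23.22
tool_pos: [0.509, 0.0309, 0.2665]
eef_rot: [-0.143, 0.99, -0.0, 0.002]
contact_force: [-0.6, 0.9, 6.1]
opening: 0.238
finger_force: 10.0
```

{"fn": "play_rows", "kwargs": {"translation": [[0.001,0,0.0004],[0.001,0,0.0005],[0,0,0]], "delta_rot": [[0,0,0],[0,0,0],[0,0,0]], "grip": [-0.6,-0.6,-0.6]}}

```text
clock: 23.6
tool_pos: [0.507, 0.0303, 0.2656]
eef_rot: [-0.143, 0.99, -0.0, 0.001]
contact_force: [-0.9, 0.7, 6.2]
opening: 0.235
finger_force: 10.0
```

{"fn": "play_rows", "kwargs": {"translation": [[0.001,0,0.0005],[0.001,0,0.0006],[0.001,0,0.0006],[0,0,0]], "delta_rot": [[0,0,0],[0,0,0],[0,0,0],[0,0,0]], "grip": [-0.6,-0.6,-0.6,-0.6]}}

```text
clock: 24.1
tool_pos: [0.5039, 0.0294, 0.2637]
eef_rot: [-0.143, 0.99, -0.0, 0.001]
contact_force: [-1.3, 0.5, 5.9]
opening: 0.24
finger_force: 10.0
```

Past 0.5 rad with no wall force, so the stem is in the notch. Continuing the arc.

{"fn": "play_rows", "kwargs": {"translation": [[0.0015,0,0.0009],[0.0014,0,0.0009],[0.0019,0,0.0014],[0.0019,0,0.0015],[0.0018,0,0.0016],[0.0017,0,0.0017],[0.0016,0,0.0018],[0.0015,0,0.0018],[0,0,0]], "delta_rot": [[0,0,0],[0,0,0],[0,0,0],[0,0,0],[0,0,0],[0,0,0],[0,0,0],[0,0,0],[0,0,0]], "grip": [-0.6,-0.6,-0.6,-0.6,-0.6,-0.6,-0.6,-0.6,-0.6]}}

```text
clock: 25.22
tool_pos: [0.4903, 0.0255, 0.2513]
eef_rot: [-0.143, 0.99, -0.0, -0.0]
contact_force: [1.2, -1.9, -0.0]
opening: 0.239
finger_force: 10.0
```

{"fn": "play_rows", "kwargs": {"translation": [[0.001,0,0.0016],[0.001,0,0.0016],[0.0012,0,0.0021],[0.0012,0,0.0021],[0.001,0,0.0022],[0.001,0,0.0022],[0.0008,0,0.0023],[0.0007,0,0.0023],[0,0,0]], "delta_rot": [[0,0,0],[0,0,0],[0,0,0],[0,0,0],[0,0,0],[0,0,0],[0,0,0],[0,0,0],[0,0,0]], "grip": [-0.6,-0.6,-0.6,-0.6,-0.6,-0.6,-0.6,-0.6,-0.6]}}

```text
clock: 26.35
tool_pos: [0.4824, 0.0232, 0.2349]
eef_rot: [-0.143, 0.99, -0.0, -0.001]
contact_force: [-0.1, -3.8, -0.4]
opening: 0.239
finger_force: 10.1
```

{"fn": "play_rows", "kwargs": {"translation": [[0.0005,-0.0005,0.0023],[0.0005,-0.0005,0.0023],[0.0003,0,0.0015],[0,0,0]], "delta_rot": [[0,0,0],[0,0,0],[0,0,0],[0,0,0]], "grip": [-0.6,-0.6,-0.6,-0.6]}}

```text
clock: 26.85
tool_pos: [0.4813, 0.0227, 0.2288]
eef_rot: [-0.143, 0.99, 0.0, -0.0]
contact_force: [-2.8, -1.8, 0.8]
opening: 0.234
finger_force: 10.0
```

{"fn": "play_rows", "kwargs": {"translation": [[0.0005,0,0.001],[0.0003,0,0.001],[0,0,0]], "delta_rot": [[0,0,0],[0,0,0],[0,0,0]], "grip": [-0.6,-0.6,-0.6]}}

```text
clock: 27.22
tool_pos: [0.481, 0.0225, 0.2271]
eef_rot: [-0.143, 0.99, 0.0, 0.0]
contact_force: [-2.4, 1.4, 0.8]
opening: 0.238
finger_force: 10.0
```

{"fn": "play_rows", "kwargs": {"translation": [[0,0,0],[0,0,0],[0,0,0],[0,0,0],[0,0,0]], "delta_rot": [[0,0,0],[0,0,0],[0,0,0],[0,0,0],[0,0,0]], "grip": [-0.4,-0.2,0,0.1,0.1]}}

```text
clock: 27.85
tool_pos: [0.4811, 0.022, 0.2271]
eef_rot: [-0.143, 0.99, 0.0, 0.0]
contact_force: [-0.8, 0.1, 0.3]
opening: 0.554
finger_force: 0.0
```

{"fn": "play_rows", "kwargs": {"translation": [[0,0,-0.005],[0,0,-0.01],[0,0,-0.02],[0,0,-0.03],[0,0,-0.03],[0,0,-0.03],[0,0,0],[0,0,0]], "delta_rot": [[0,0,0],[0,0,0],[0,0,0],[0,0,0],[0,0,0],[0,0,0],[0,0,0],[0,0,0]], "grip": [0.1,0.1,0.1,0.1,0.1,0.1,0.1,0.1]}}

```text
clock: 28.85
tool_pos: [0.4806, 0.0218, 0.3518]
eef_rot: [-0.143, 0.99, -0.0, -0.0]
contact_force: [-0.1, -0.2, -0.0]
opening: 0.551
finger_force: 0.0
```

Run:
```python
from h import *
im=r.snapshot("scene"); s=r.get_state(); print(s["tool_pos"],s["contact_force"],s["opening"])
cv2.imwrite("pics/i1.png",cv2.resize(im[130:250,170:330],(800,600),interpolation=cv2.INTER_CUBIC))
```

```text
[0.48043107 0.02180545 0.3514014 ] [ 0.3722716  -0.52284072 -0.17898786] 0.5494861145558595
```

View pics/i1.png

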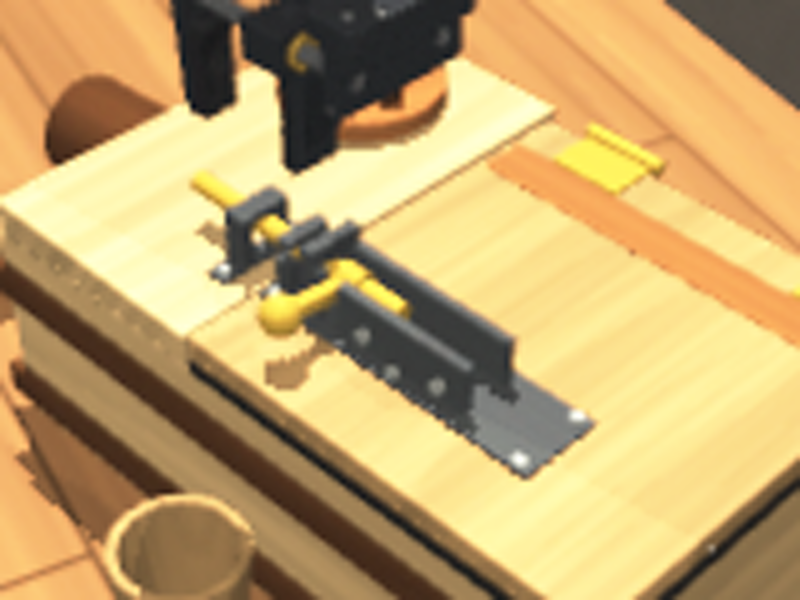

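The picture shows the ball lying level in front (scaled 280,312), the stem in the notch at (330,285) and the rod through the staple at (255,225). The lid is flush and the gripper is clear.

```bash
python3 -c "
from plant import r
print(r.finish_job())"
```

```text
the job is handed in; nothing more can be done
None
```

The lid is pressed flush, the bolt is through the staple, the handle is turned down to about 1.47 rad in the notch and released, and the job is handed in at about 29 s; the hand-in call returned no verdict.

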